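# Hold the capped cuvette up to the inspection camera

### The arm

A 6-joint arm with a two-finger parallel gripper is mounted at the origin on a cart in front of the work surface, level with it; the furniture and walls round the work are solid. World frame = base frame: x ahead of the robot, y to its left, z up, the work surface at z = 0. Lengths are in m, angles in rad, forces in N, time in s.
With the tool pointing down it reaches from about 0.25 to 0.725 m from the base axis. Payload 4 kg.
Tool frame: the origin (TCP) lies at the very end of the fingers, on their centre line; the grasp point (between the pads) lies 19 mm behind it (env.grip_point_offset is the distance from the TCP to the grasp point, in m); z points along the fingers, y is the line along which they close (so a half turn about z gives the same grasp; the last joint's range is limited). The gripper opens to 85 mm and grips with 20 to 120 N. Pads are 22 mm wide; open, the fingers measure 114 mm over their backs; the gripper's body (76 mm by 85 mm) begins 54 mm behind the grasp point. The pads swing forward as they close: fully open they stand 13 mm farther back than shut.
Start: joints at [1.2, 0.241, 0.005, 1.335, 0, 1.571], TCP at [0.181, 0.466, 0.231] pointing down, gripper open.
Joint ranges: [-2.72, 2.72], [-1.05, 1.87], [-1.09, 1.28], [-1.99, 2.15], [-1.42, 1.44], [-3.14, 3.14]. Speed limits (rad/s): [2.79, 2.79, 3.14, 3.14, 3.14, 3.14].

### API

Orientations are given as a unit quaternion [w, x, y, z].
In Python, from rig import env, monitor, viewer, workorder gives the robot as it stands. Calls block until the motion is done:
- env.goto(position, orientation): joint-space move of the TCP to a pose.
- env.move_l(position, attitude=None, vel=0.15, threshold=None): straight line of the TCP; attitude=None keeps the orientation; vel is the mean speed in m/s. With threshold (N) it stops when the force on the tool has changed by that much, and returns True; else False.
- env.set_joints(angles): joint-space move.
- env.move_gripper(opening): opening from 0.0 (shut) to 1.0 (fully open); the grip force is fixed at half the most; returns when the fingers have stopped.
- env.dwell(seconds).
- env.solve_ik(position, orientation): joint angles nearest the present ones, or None.
- monitor.get_state(): the state.
- viewer.snapshot(name): name is "side" or "top"; returns a dict with "frame" (420x560x3 uint8, red, green, blue), "fx", "fy", "cx", "cy" (pixels), "k1" (the pictures are not rectified: a ray, as slopes to the right and down, at radius r is drawn at 1 + k1 r^2 times it, then the intrinsics apply), "cam_to_world" (4x4, takes a point from camera to world coordinates). Camera axes: x right, y down, z forward; pixel columns grow to the right and rows downward; lengths in m; the calibration is good to about 2 mm. A picture is of the moment at which its call begins. There is no depth.
A pose or a line that the arm cannot do raises env.MotionError and nothing moves.
- workorder.hand_in(): hands the job in; it is judged then, once.
The state is a dict: "time": time; "qpos": joint angles; "qd": joint speeds; "effort": joint torques, N m; "position": TCP position; "tcp_rot": TCP orientation; "force": force on the tool from outside, world axes, zero at the start; "moment": the same for the moment, N m; "gripper_width": opening from 0.0 (shut) to 1.0 (fully open); "grasp_force": force on a finger pad.
Only numpy, scipy, OpenCV 4.12 (cv2) and the standard library are available. Lean on these libraries where they do the work, as an engineer would, in place of code of your own. Each camera call takes 0.05 s, during which the arm holds its last target. There are 200 camera calls.

### The job

The capped cuvette gave an odd reading, so the window the beam passes through (the side that faces the photometer's front or back while it stands in its well) has to be inspected. Fold the photometer's lid fully back, draw the capped cuvette up out of the three-cell holder (the two open ones stay in their wells), and hold it in front of the inspection camera, cap uppermost: the middle of that window centred on the lens axis, 10 cm from the front of the lens, and the window square to the lens axis, so that the cuvette leans back by as much as the camera looks down. Finish while still holding it there, at rest and touching nothing else, and leave the camera's aim, the other cuvettes and the other things on the desk undisturbed.

Things in the scene. Friction and masses are not known exactly. Their poses are not given: they have to be found in the camera images.
- photometer: White bench photometer, fixed. Origin on the desk under the middle well; x to its back, y to its left, z up. Deck 70 mm above the desk, x from -67 to +96 mm, y +-96 mm; in front of it, to x = -136 mm, a sloping panel with display and keys. Black cell holder flush with the deck: three square wells, 15 mm wide, 30 mm deep (floor z = 40 mm), at x = 0, y = -46, 0, +46 mm, under the grey lid.
- lid (a joint): Angle of the photometer's lid, rad: 0 shut, 1.8 fully folded back. Hollow grey cover, 127 mm deep, 152 wide, 30 high, 0.12 kg, hinged along its rear lower edge about the photometer's y (72 mm behind the wells, 70 mm above the desk). Hinge friction (about 0.14 N m) keeps it where it is left. At the start 0 to 0.12.
- lid_handle (a point): Grip point of the black finger tab at the middle of the lid's front edge: the tab is 16 mm wide (along y), 10 mm thick, sticks out 36 mm from the lid; this point is 24 mm out. Lid shut: 94 mm above the desk, 79 mm in front of the wells, about 20 mm free below. It moves with the lid, 153 mm from the hinge. Axes: the lid's (y along the hinge); pinched across y, the tab can pivot between the fingers.
- lid_hinge (a point): Point on the lid's hinge axis, in the middle of the lid's width.
- sample_cell: The capped cuvette, the only capped one in the photometer: clear square cell, 13 mm wide, 51 mm high with its square cap (top 6 mm), about 12 g. It stands in any one of the three wells, 21 mm sticking out above the deck. Origin in the middle of its foot, z to the cap. The windows of the light path face along its x (photometer's front and back); hold it by the sides along its y.
- sample_window (a point): Middle of the capped cuvette's window, on the cuvette's axis, 18 mm above its foot.
- open_cell_1: An open cuvette without a cap, 13 x 13 x 45 mm, in another well, 15 mm sticking out above the deck. Origin in the middle of its foot. Stays in its well.
- open_cell_2: A second open cuvette like it, in the remaining well. Stays in its well.
- camera_stand: Fixed stand of the inspection camera: grey foot 150 x 116 x 14 mm, steel post 330 mm high, 66 mm behind the origin, and a yoke that carries the head with its pivot 260 mm straight above the origin. Origin on the desk under the pivot; the camera looks to the stand's -x and down.
- camera_head (a joint): How far the camera looks down from level, rad (0.3 to 0.6 at the start). Held by friction only: do not knock it.
- camera_lens (a point): Centre of the front face of the camera's lens, 72 mm in front of the head's pivot, in the middle of a white ring light 48 mm in diameter. Axes as for the next point.
- camera_focus (a point): Point in the air on the lens axis, 100 mm in front of the lens: the middle of the window shall be here. Axes of the camera head: x along the lens axis towards the lens, y level, z square to both (up and towards the robot). The cuvette's x and z shall lie along these x and z (its x may also point the other way).
- amber_vial: Screw-cap vial, 22 mm across, 48 mm high, dark glass. Leave alone.
- clear_vial: Screw-cap vial, 22 mm across, 48 mm high, clear. Leave alone.
- petri_dish: Petri dish with lid, 59 mm across, 16 mm high, near the front edge of the desk. Leave alone.
- pen_b: Pen, 145 mm long. Leave alone.
- timer: Bench timer, 60 x 62 x 17 mm. Leave alone.

How it is judged:
By the outcome, as a careful person would: the job done as asked, in the order asked, and still so for the second after the job is handed in, while the arm keeps its last pose, push and grip.
It also fails if it takes over 56 s, if anything falls off the work surface, if the arm or the gripper's body presses on something with over 40 N, if the wrist force passes 120 N, or if a joint passes its speed limit or range.

## Working session

There is one attempt and no reset: what is moved stays moved. The work goes in short steps, each a Python script; the robot and the scene stay as the last script left them, time stands still between calls to the robot, and variables do not carry over. Pictures are saved under pics/ and viewed, at most 10 in all, crops included, and the job is handed in when it is done.

```bash
ls; mkdir -p pics
python3 - <<'E'
from rig import env, monitor, viewer
import cv2
for n in("side","top"):
    s=viewer.snapshot(n); cv2.imwrite(f"pics/{n}0.png",cv2.resize(s["frame"][:,:,::-1],(800,600),interpolation=cv2.INTER_CUBIC))
    print(n,s["fx"],s["fy"],s["cx"],s["cy"],s["k1"],s["cam_to_world"])
st=monitor.get_state();print(st["time"],st["position"],st["tcp_rot"],env.grip_point_offset)
E
```

```text
pics
side 498.5841281662049 498.5841281662049 273.49722293150654 210.1176556825846 -0.11933582409712926 [[ 0.93983181 -0.15205378  0.30593434  0.14507963]
 [-0.34090027 -0.35859416  0.86902085 -1.20780836]
 [-0.02243164 -0.92102654 -0.38885337  0.66681621]
 [ 0.          0.          0.          1.        ]]
top 489.2272601427198 489.2272601427198 283.90322039849184 215.53986416285287 -0.10653200126382173 [[ 6.13366267e-02 -9.76296068e-01  2.07566389e-01  2.24815794e-01]
 [-9.98117063e-01 -5.99160583e-02  1.31298791e-02 -1.19517730e-01]
 [-3.82089504e-04 -2.07980897e-01 -9.78132813e-01  1.67324949e+00]
 [ 0.00000000e+00  0.00000000e+00  0.00000000e+00  1.00000000e+00]]
0.1 [0.18096868 0.46548462 0.23048235] [-1.84572634e-04  1.84339966e-01  9.82862063e-01 -9.52738890e-04] 0.0187
```

View pics/side0.png

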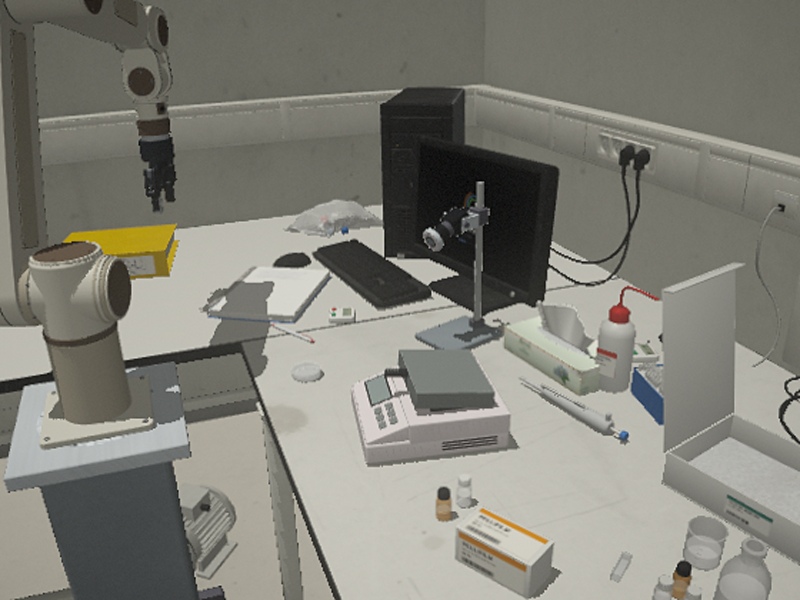

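View pics/top0.png

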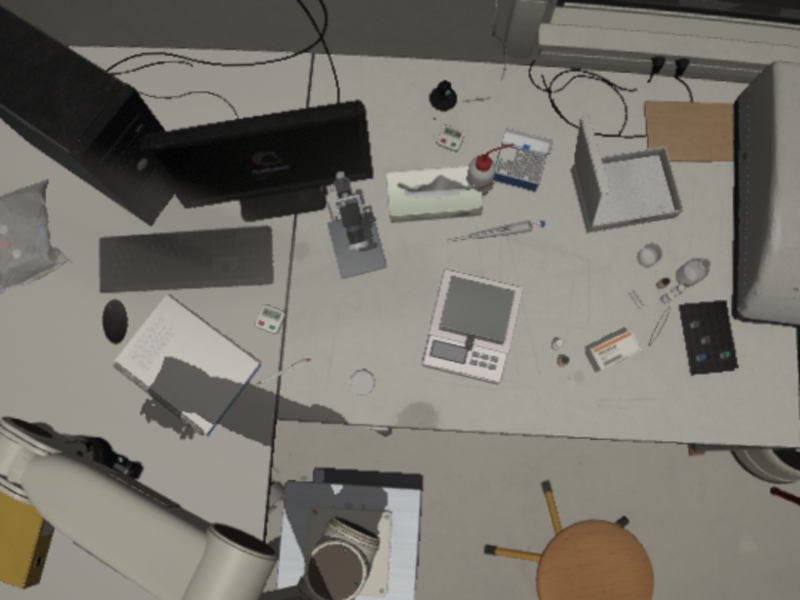

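```bash
cat > h.py <<'E'
import numpy as np, cv2
def crop(img,x0,y0,w,h,k):
    c=cv2.resize(img[y0:y0+h,x0:x0+w,::-1],(w*k,h*k),interpolation=cv2.INTER_CUBIC).copy()
    for x in range(-(-x0//10)*10,x0+w,10):
        cv2.line(c,((x-x0)*k,0),((x-x0)*k,6),(0,0,255),1)
        if x%20==0: cv2.putText(c,str(x),((x-x0)*k+1,16),0,.35,(0,0,255),1)
    for y in range(-(-y0//10)*10,y0+h,10):
        cv2.line(c,(0,(y-y0)*k),(6,(y-y0)*k),(255,0,0),1)
        if y%20==0: cv2.putText(c,str(y),(8,(y-y0)*k+4),0,.35,(255,0,0),1)
    return c
def montage(cs,name):
    H=max(c.shape[0] for c in cs)
    cv2.imwrite(name,np.hstack([cv2.copyMakeBorder(c,0,H-c.shape[0],0,4,0) for c in cs]))
def project(s,P):
    M=np.linalg.inv(s["cam_to_world"]); p=np.atleast_2d(P)@M[:3,:3].T+M[:3,3]
    n=p[:,:2]/p[:,2:]; n=n*(1+s["k1"]*(n**2).sum(1))[:,None]
    return n*[s["fx"],s["fy"]]+[s["cx"],s["cy"]]
E
python3 - <<'E'
from rig import viewer
from h import *
import pickle
S={n:viewer.snapshot(n) for n in("top","side")}; pickle.dump(S,open("s0.pkl","wb"))
t,s=S["top"]["frame"],S["side"]["frame"]
montage([crop(t,290,185,80,90,4),crop(s,243,235,115,95,4)],"pics/a.png")
montage([crop(t,222,112,55,90,6),crop(s,285,120,75,92,6)],"pics/b.png")
E
```

```text
(no output)
```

View pics/a.png

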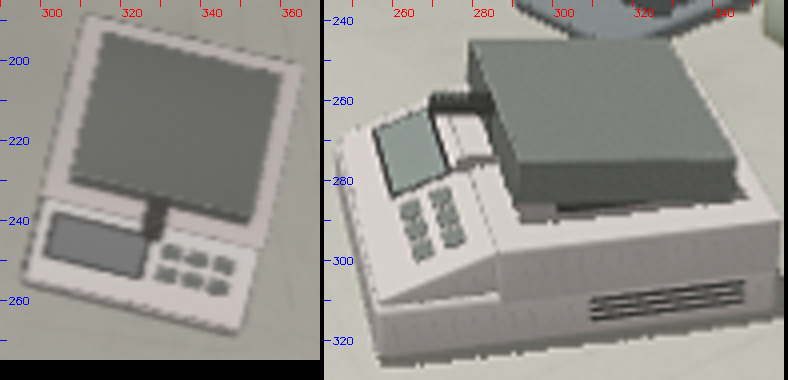

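View pics/b.png

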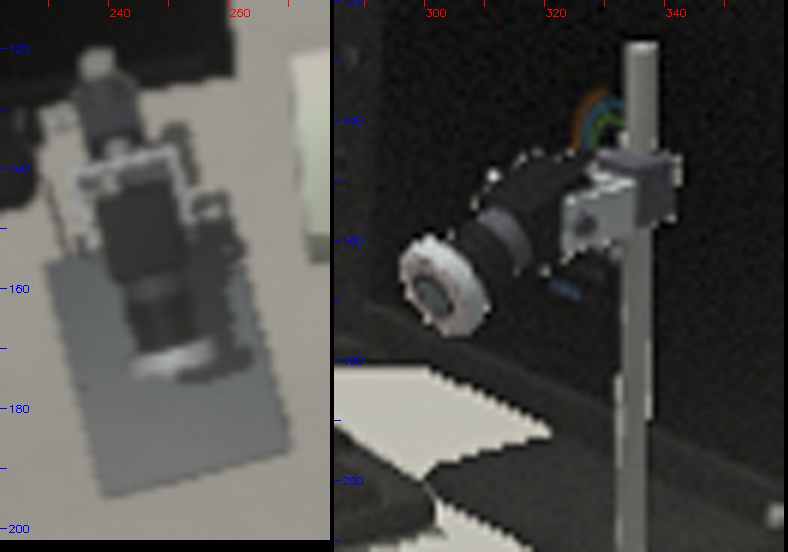

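```bash
cat > fit.py <<'E'
from h import *
import pickle
from scipy.optimize import least_squares
from scipy.spatial.transform import Rotation as R
S=pickle.load(open("s0.pkl","rb"))
def W(p,P): return R.from_euler("z",p[2]).apply(P)+[p[0],p[1],0]
def lidpt(a,P): # P rel hinge, shut; open rotates front up (about +y)
    return R.from_rotvec([0,a,0]).apply(P)+[.072,0,.070]
def phot(p):
    zf=p[4]; L=lambda x,y,z:lidpt(p[3],[x,y,z])
    return {"top":W(p,[[.096,.096,.07],[.096,-.096,.07],[-.067,.096,.07],[-.067,-.096,.07],L(0,.076,.03),L(0,-.076,.03),L(-.127,-.076,.03),L(-.127,.076,.03),L(-.163,0,.019)]),
     "side":W(p,[[.096,-.096,.07],[-.067,-.096,.07],[.096,-.096,0],[-.136,-.096,0],[-.136,-.096,zf],L(-.127,.076,.03),L(0,.076,.03),L(-.127,-.076,.03),L(0,-.076,.03),L(-.127,-.076,0)])}
Z={"top":[(312,188.5),(365.2,201.5),(301.8,234.2),(356.5,246.8),(316,193.2),(360.2,203.2),(352.6,238.5),(308,229.5),(327,245.5)],
"side":[(357,290),(286.5,298),(356.8,314.5),(257,326.2),(256.5,310.8),(279.2,245),(329.8,244.8),(291.8,275.8),(346.2,274.5),(292.2,290.2)]}
def res(p):
    return np.vstack([project(S[k],v)-Z[k] for k,v in phot(p).items()])
f=least_squares(lambda p:res(p).ravel(),[.45,-.2,0,.05,.03],loss="soft_l1")
print(f.x);print(res(f.x).round(1).tolist())
def cam(q): # x,y,yaw,tilt,footfront x,footback
    t=q[3]; P=lambda d:[-d*np.cos(t),0,.26-d*np.sin(t)]
    return {"top":W(q,[[.066,0,.33],[q[4],.058,.014],[q[4],-.058,.014],[q[4]+.150,.058,.014]]),"side":W(q,[[.066,0,.33],P(.072)])}
Zc={"top":[(238.2,122.8),(239.5,195),(270.5,186.8),(229.8,155.3)],"side":[(336.2,127.3),(302.0,168.2)]}
rc=lambda q:np.vstack([project(S[k],v)-Zc[k] for k,v in cam(q).items()])
g=least_squares(lambda p:rc(p).ravel(),[.6,0,.2,.45,-.1])
print(g.x);print(rc(g.x).round(1).tolist())
if __name__=="__main__":
    np.save("fit.npy",np.r_[f.x,g.x])
    out=[]
    for k,b in(("top",(222,112,55,90)),("side",(285,120,75,92))):
        c=crop(S[k]["frame"],*b,6); q=g.x;t=q[3]
        ex=np.array([-np.cos(t),0,-np.sin(t)]);ez=np.array([-np.sin(t),0,np.cos(t)])
        a=np.linspace(0,6.283,40); o=np.array([0,0,.26])
        curves=[[o+.072*ex+.024*(np.cos(i)*np.array([0,1,0])+np.sin(i)*ez) for i in a],[o,o+.1*ex],
         [[q[4],-.058,.014],[q[4],.058,.014],[q[4]+.15,.058,.014],[q[4]+.15,-.058,.014],[q[4],-.058,.014]],[[.066,0,.014],[.066,0,.33]]]
        for cu in curves:
            u=(project(S[k],W(q,cu))-b[:2]+.5)*6
            cv2.polylines(c,[np.int32(u)],False,(0,255,0),1)
        out.append(c)
    montage(out,"pics/c.png")
E
python3 fit.py
```

```text
[ 0.55664081 -0.26268876 -0.17316473  0.07996609  0.04512796]
[[-0.8, -1.0], [1.3, -1.2], [-1.4, -0.6], [0.3, 0.0], [0.2, -0.6], [0.7, -0.2], [0.9, 0.7], [-0.2, -1.0], [1.0, -0.4], [1.2, -1.0], [0.2, -0.4], [-0.2, 0.5], [-0.5, 1.6], [-0.7, 0.0], [-0.6, 0.5], [-1.5, -0.7], [-0.5, 0.6], [0.5, -0.5], [-1.8, -2.0]]
[ 0.720662    0.0284403   0.32026313  0.36202652 -0.06437536]
[[0.3, -1.1], [-0.2, -0.1], [0.9, -0.2], [-0.4, 0.2], [-0.2, -0.2], [-1.0, 0.3]]
```

View pics/c.png

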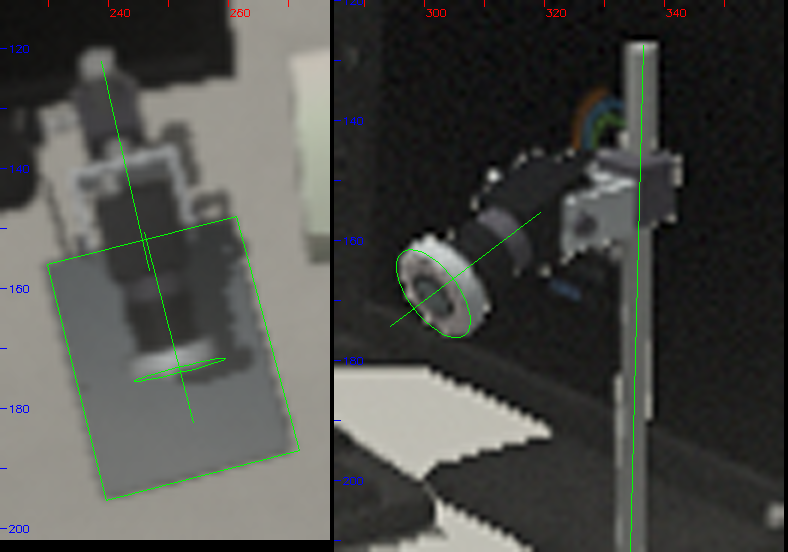

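```bash
cat >> h.py <<'E'
from scipy.spatial.transform import Rotation as R
def quat(yaw,e,flip=1):
    """tool z points forward (yaw) and e below level; tool y level"""
    z=np.array([np.cos(e)*np.cos(yaw),np.cos(e)*np.sin(yaw),-np.sin(e)])
    y=flip*np.array([-np.sin(yaw),np.cos(yaw),0.]); 
    q=R.from_matrix(np.c_[np.cross(y,z),y,z]).as_quat()
    return q[[3,0,1,2]],z
G=.0187
F=np.load("fit.npy") if __import__("os").path.exists("fit.npy") else None
def ph(P,p=None): 
    p=F if p is None else p
    return R.from_euler("z",p[2]).apply(P)+[p[0],p[1],0]
def handle(a): return ph(R.from_rotvec([0,a,0]).apply([-.151,0,.024])+[.072,0,.07])
def htcp(a,e,flip,back=0):
    q,z=quat(F[2],e,flip); return handle(a)+(G-back)*z,q
E
python3 - <<'E'
from rig import env
from h import *
for fl in(1,-1):
  for e in(.6,.8,1.0,1.2,1.4):
    r=[env.solve_ik(*htcp(a,e,fl)) for a in(.08,.5,.9,1.3,1.6,1.8)]
    print(fl,e,[None if x is None else np.round(x,2).tolist() for x in (r[0],r[3],r[-1])],sum(x is None for x in r))
E
```

```text
1 0.6 [[-0.7, 0.31, -1.04, -0.68, 0.43, -0.32], [-0.55, 0.19, -0.64, -0.19, 0.31, -0.22], [-0.5, 0.32, -0.49, -0.18, 0.26, -0.19]] 0
1 0.8 [[-0.65, 0.19, -0.87, -0.2, 0.32, -0.35], [-0.52, 0.18, -0.45, 0.2, 0.24, -0.25], [-0.47, 0.32, -0.29, 0.21, 0.21, -0.22]] 0
1 1.0 [[-0.59, 0.18, -0.69, 0.17, 0.22, -0.36], [-0.49, 0.24, -0.24, 0.55, 0.17, -0.27], [-0.45, 0.38, -0.07, 0.57, 0.15, -0.24]] 0
1 1.2 [[-0.55, 0.23, -0.5, 0.5, 0.13, -0.35], [-0.46, 0.34, -0.01, 0.87, 0.1, -0.27], [-0.43, 0.48, 0.19, 0.92, 0.09, -0.24]] 0
1 1.4 [[-0.51, 0.32, -0.3, 0.79, 0.06, -0.33], [-0.44, 0.47, 0.24, 1.18, 0.04, -0.26], [-0.41, 0.63, 0.48, 1.26, 0.04, -0.23]] 0
-1 0.6 [[-0.7, 0.31, -1.04, -0.68, 0.43, 2.83], [-0.55, 0.19, -0.64, -0.19, 0.31, 2.92], [-0.5, 0.32, -0.49, -0.18, 0.26, 2.96]] 0
-1 0.8 [[-0.65, 0.19, -0.87, -0.2, 0.32, 2.79], [-0.52, 0.18, -0.45, 0.2, 0.24, 2.89], [-0.47, 0.32, -0.29, 0.21, 0.21, 2.92]] 0
-1 1.0 [[-0.59, 0.18, -0.69, 0.17, 0.22, 2.78], [-0.49, 0.24, -0.24, 0.55, 0.17, 2.87], [-0.45, 0.38, -0.07, 0.57, 0.15, 2.91]] 0
-1 1.2 [[-0.55, 0.23, -0.5, 0.5, 0.13, 2.79], [-0.46, 0.34, -0.01, 0.87, 0.1, 2.87], [-0.43, 0.48, 0.19, 0.92, 0.09, 2.9]] 0
-1 1.4 [[-0.51, 0.32, -0.3, 0.79, 0.06, 2.81], [-0.44, 0.47, 0.24, 1.18, 0.04, 2.88], [-0.41, 0.63, 0.48, 1.26, 0.04, 2.91]] 0
```

Run:
```python
from rig import env,monitor,viewer
from h import *
q,z=quat(0,1.3,1); env.goto([.35,.05,.36],q)
env.goto(*htcp(.08,.9,1,.09)); env.move_gripper(.55)
env.move_l(htcp(.08,.9,1,.03)[0])
t,s=viewer.snapshot("top")["frame"],viewer.snapshot("side")["frame"]
montage([crop(t,290,195,70,70,5),crop(s,235,205,85,90,5)],"pics/d.png"); st=monitor.get_state(); print(st["time"],st["position"],st["force"])
p=st["position"]
for n in("top","side"): print(n,project(viewer.snapshot(n),[p,handle(.08)]))
```

```text
4.375 [ 0.47417977 -0.24842597  0.1154869 ] [-1.39128858  0.6029618   0.68375047]
top [[328.78500276 242.94146961]
 [328.94396399 241.27578115]]
side [[271.16165236 259.41470142]
 [274.26291975 262.67688026]]
```

View pics/d.png

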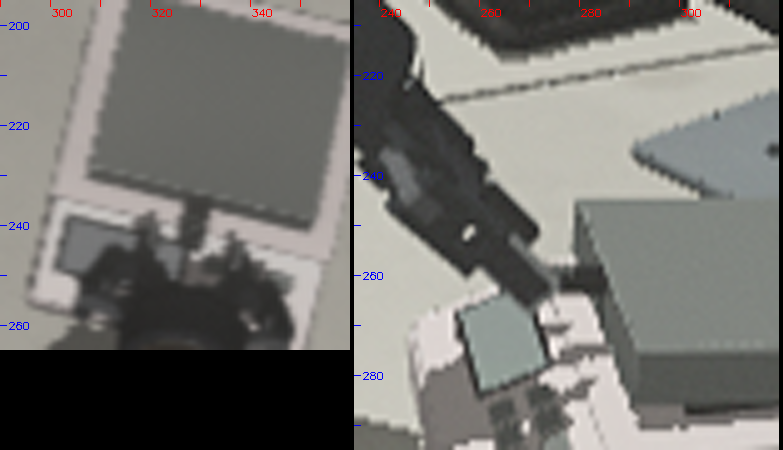

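Run:
```python
from rig import env,monitor,viewer
from h import *
d=np.array([0,0,.003])
p,q=htcp(.08,.9,1); print(env.move_l(p+d,vel=.08,threshold=8))
env.move_gripper(0); st=monitor.get_state(); print(st["gripper_width"],st["grasp_force"],st["force"],st["position"]-p)
off=st["position"]-p; f0=st["force"]
for a in np.arange(.18,1.65,.12):
    e=.9+.35*min(a/1.5,1); p,q=htcp(a,e,1)
    hit=env.move_l(p+d,q,vel=.1,threshold=30)
    st=monitor.get_state(); fr=R.from_euler("z",-F[2]).apply(st["force"]-f0); print(round(a,2),hit,fr.round(1),st["grasp_force"])
    if hit: break
print(st["time"])
```

```text
False
0.1710301333213692 59.46040749549866 [0.89879301 5.22033429 0.04616206] [-0.0001172   0.00180796  0.00293669]
0.18 False [ 2.8 -0.8 -2.4] 61.58352613449097
0.3 False [ 3.7 -0.5 -1.4] 61.05116665363312
0.42 False [ 3.4 -0.9 -3.1] 60.99066495895386
0.54 False [ 3.4 -1.1 -3.7] 60.628663301467896
0.66 False [ 2.  -1.8 -3.9] 60.14941692352295
0.78 False [ 1.9  0.8 -2.6] 60.07227122783661
0.9 False [-0.3  0.  -1.7] 60.184308886528015
1.02 False [-1.1  0.2 -2. ] 60.404643416404724
1.14 False [-1.  -0.2 -1.5] 60.848867297172546
1.26 False [-2.6 -0.6 -0.5] 61.50749444961548
1.38 False [-0.7 -1.3 -2.5] 61.40982806682587
1.5 False [-1.   0.7 -1.1] 61.2160062789917
1.62 False [-0.8 -0.2 -1.7] 61.16405010223389
9.5667
```

Run:
```python
from rig import env,monitor,viewer
from h import *
import pickle
d=np.array([0,0,.003]); f0=monitor.get_state()["force"]
for a in (1.70,1.76,1.80,1.84,1.88,1.92):
    p,q=htcp(a,1.25,1); hit=env.move_l(p+d,q,vel=.05,threshold=12); st=monitor.get_state()
    print(a,hit,R.from_euler("z",-F[2]).apply(st["force"]-f0).round(1),(R.from_euler("z",-F[2]).apply(st["position"]-(p+d))*1e3).round(1))
    if hit: break
env.move_gripper(.5)
p=st["position"]; _,z=quat(F[2],1.25); env.move_l(p-.07*z,vel=.15)
env.goto([.36,-.05,.36],quat(0,1.3,1)[0])
S={n:viewer.snapshot(n) for n in("top","side")}; pickle.dump(S,open("s1.pkl","wb"))
t,s=S["top"]["frame"],S["side"]["frame"]
montage([crop(t,295,185,78,70,5),crop(s,265,200,80,110,5)],"pics/e.png"); print(monitor.get_state()["time"])
```

```text
1.7 False [-1.7  0.3  1.6] [-0.6  0.5  0.1]
1.76 False [-0.5  0.6  1.8] [-0.3  0.4  0.3]
1.8 False [-0.7 -0.1  1.3] [-0.2  0.4  0.5]
1.84 False [ 0.7 -0.1  2.5] [-0.1  0.4  0.7]
1.88 True [-2.7 -4.4  7.6] [-2.4  0.5  1.7]
13.6667
```

View pics/e.png

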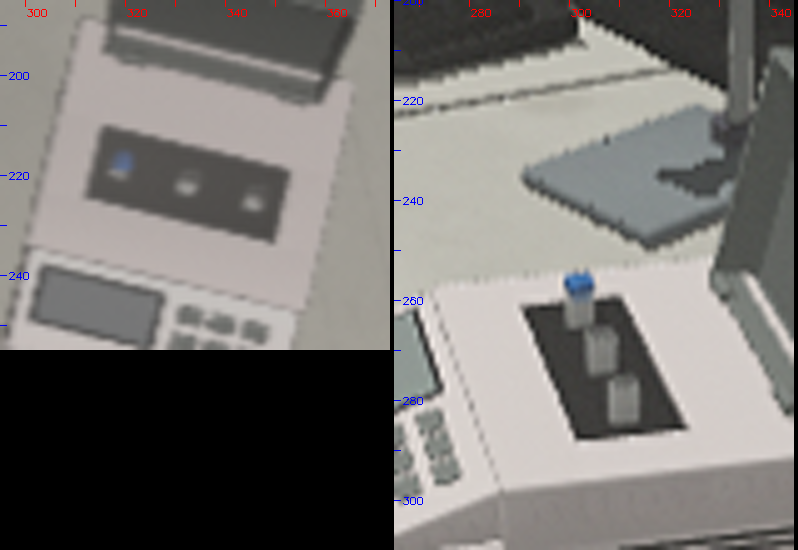

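```bash
cat > tri.py <<'E'
from h import *
from scipy.optimize import least_squares
def tri(S,uv,z=None):
    """uv: dict view->pixel"""
    fn=lambda X:np.concatenate([(project(S[k],X if z is None else [X[0],X[1],z])[0]-v) for k,v in uv.items()])
    r=least_squares(fn,[.55,-.2,.08][:3 if z is None else 2]); return r.x,r.fun.round(2)
E
python3 - <<'E'
from tri import *; import pickle
S=pickle.load(open("s1.pkl","rb"))
c={"top":np.array((332.05,221.35)),"side":np.array((306.05,273.05))}; k={"top":np.array((319,217.1)),"side":np.array((301.6,256.3))}
print("F wells",F[:3], "cap pred",ph([0,.046,.088]))
for nm,uv,z in(("wells",c,.07),("cap",k,.088)):
    print(nm,tri(S,uv),tri(S,uv,z))
    for v in uv: print(v,tri(S,{v:uv[v]},z)[0])
# holder yaw from long edges
for v,e in(("top",[((315.6,210.2),(352.8,219)),((312.2,224.6),(349.6,233.6))]),("side",[((291,261.2),(301.6,287.8)),((310.2,259.4),(323.4,285.8))])):
    for a,b in e:
        A=tri(S,{v:np.array(a)-.5},.07)[0];B=tri(S,{v:np.array(b)-.5},.07)[0]; d=A-B; print(v,"yaw",np.arctan2(-d[0],d[1]),np.hypot(*d))
E
```

```text
F wells [ 0.55664081 -0.26268876 -0.17316473] cap pred [ 0.56456664 -0.21737672  0.088     ]
wells (array([ 0.55633785, -0.26041669,  0.06755737]), array([ 0.08, -0.22, -0.16,  0.04])) (array([ 0.55561725, -0.26163974]), array([ 0.5 , -0.13, -0.23, -0.56]))
top [ 0.55506855 -0.25997855]
side [ 0.55508648 -0.26424784]
cap (array([ 0.56392831, -0.21484044,  0.08846368]), array([ 0.1 , -0.28, -0.21,  0.05])) (array([ 0.56406203, -0.21461344]), array([ 0.02, -0.29, -0.2 ,  0.17]))
top [ 0.56306421 -0.21459286]
side [ 0.5648476  -0.21398769]
top yaw -0.17675430949746726 0.12811125924988212
top yaw -0.17982231211161656 0.12809782096411798
side yaw -0.1898360013547243 0.12701837848521316
side yaw -0.17830873218425647 0.12800697779572334
```

Run:
```python
from rig import env,monitor,viewer
from h import *
import pickle
q,z=quat(-.177,np.pi/2,1); c=np.array([.5643,-.2150])
env.goto([*c,.17],q); env.move_gripper(.38)
print(env.move_l([*c,.11],vel=.15,threshold=8)); 
S={n:viewer.snapshot(n) for n in("top","side")}
print(env.move_l([*c,.0735],vel=.05,threshold=8))
st=monitor.get_state(); f0=st["force"]; p0=st["position"]; print(p0)
env.move_gripper(0); env.dwell(.2); st=monitor.get_state()
print(st["gripper_width"]*85,st["grasp_force"],R.from_euler("z",.177).apply(st["force"]-f0).round(2),(R.from_euler("z",.177).apply(st["position"]-p0)*1e3).round(2),st["time"])
S2={n:viewer.snapshot(n) for n in("top","side")}; pickle.dump((S,S2),open("s2.pkl","wb"))
montage([crop(S["side"]["frame"],265,215,65,75,6),crop(S2["side"]["frame"],265,215,65,75,6)],"pics/f.png")
```

```text
False
False
[ 0.56452331 -0.21506835  0.073681  ]
11.223005227051619 59.60575897246599 [-0.4  -0.3   3.12] [ 0.21 -0.11  0.4 ] 17.2167
```

View pics/f.png

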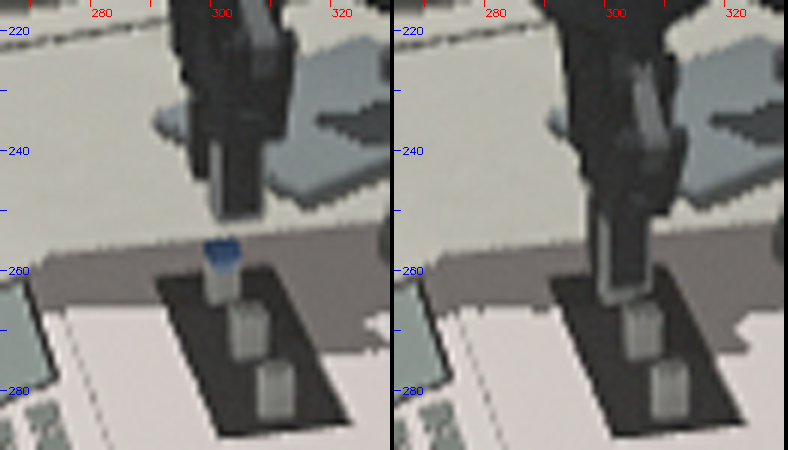

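Run:
```python
from rig import env,monitor
from h import *
import pickle
st=monitor.get_state(); p=st["position"]
env.move_l([p[0],p[1],.25],vel=.15); st=monitor.get_state(); print(st["gripper_width"]*85,st["grasp_force"],st["time"])
S=pickle.load(open("s0.pkl","rb"))
def cr(k,x0,y0,w,h,m):
    c=cv2.convertScaleAbs(S[k]["frame"][y0:y0+h,x0:x0+w,::-1],alpha=1.3,beta=10); f=S[k].copy()
    im=np.zeros_like(S[k]["frame"]); im[y0:y0+h,x0:x0+w]=c[:,:,::-1]
    return crop(im,x0,y0,w,h,m)
montage([cr("top",234,130,30,50,12),cr("side",292,140,35,40,12)],"pics/g.png")
```

```text
11.295674272131299 59.291690569370985 18.6417
```

View pics/g.png

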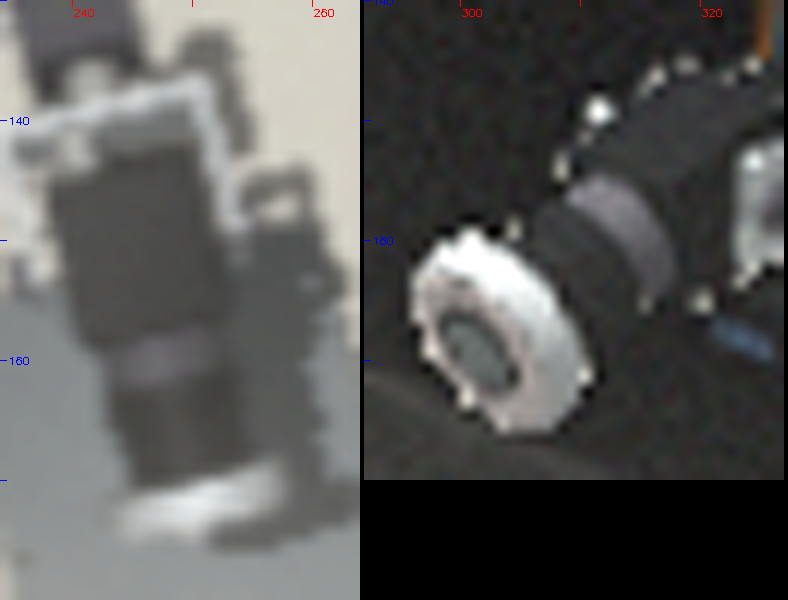

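```bash
cat > fitcam.py <<'E'
from h import *
import pickle
from scipy.optimize import least_squares
S=pickle.load(open("s0.pkl","rb"))
def W(p,P): return R.from_euler("z",p[2]).apply(P)+[p[0],p[1],0]
x0,y0,m=292,155,8
g=cv2.cvtColor(S["side"]["frame"][y0:y0+24,x0:x0+22],cv2.COLOR_RGB2GRAY)
b=(cv2.resize(g,None,fx=m,fy=m,interpolation=cv2.INTER_CUBIC)>115).astype(np.uint8)
n,l,st,_=cv2.connectedComponentsWithStats(b); i=1+st[1:,4].argmax()
pts=np.argwhere(l==i)[:,::-1]; obs=(pts+.5)/m-.5+[x0,y0]; print(obs.min(0),obs.max(0))
th=np.linspace(0,2*np.pi,24,endpoint=False); D=np.c_[np.cos(th),np.sin(th)]
sup=lambda P:(P@D.T).max(0)
so=sup(obs); a=np.linspace(0,2*np.pi,60)
def circ(q,d):
    t=q[3]; ex=np.array([-np.cos(t),0,-np.sin(t)]);ez=np.array([-np.sin(t),0,np.cos(t)])
    return W(q,np.array([0,0,.26])+d*ex+.024*(np.outer(np.cos(a),[0,1,0])+np.outer(np.sin(a),ez)))
def P(q,d): return W(q,[[-d*np.cos(q[3]),0,.26-d*np.sin(q[3])]])
Z=np.array([(238.2,122.8),(239.5,195),(270.5,186.8),(229.8,155.3),(336.2,127.3)])-.5
def res(q):
    r=np.r_[project(S["top"],W(q,[[.066,0,.33],[q[4],.058,.014],[q[4],-.058,.014],[q[4]+.15,.058,.014]])),project(S["side"],W(q,[[.066,0,.33]]))]-Z
    rt=project(S["top"],P(q,.072))[0]-[250.5,173.2]; rs=project(S["side"],P(q,.072))[0]-[301.25,168.83]
    h=sup(np.r_[project(S["side"],circ(q,.072)),project(S["side"],circ(q,.072-q[5]))])-so
    return r.ravel(),rt,.7*rs,.5*h
for name,use in(("all",None),("nohull",[0,1,2]),("hull",[0,1,3])):
    fn=lambda q:np.concatenate([v for i,v in enumerate(res(q)) if use is None or i in use])
    f=least_squares(fn,[.72,.03,.32,.36,-.064,.012],x_scale=[.01,.01,.05,.05,.01,.005])
    q=f.x; print(name,q.round(4),"lens",P(q,.072).round(4),"focus",P(q,.172).round(4))
    print([np.round(v,1).tolist() for v in res(q)])
    if name=="all": np.save("cam.npy",q)
E
python3 fitcam.py
```

```text
[295.8125 158.8125] [308.5625 169.0625]
all [ 0.723   0.0309  0.3259  0.2517 -0.065   0.0024] lens [[0.657  0.0086 0.2421]] focus [[ 0.5652 -0.0224  0.2172]]
[[-0.1, -1.3, -0.2, -0.1, 0.8, -0.3, -0.6, 0.4, 0.6, -0.0], [0.4, -0.9], [-0.2, -2.1], [-0.5, -0.2, 0.3, 0.8, 1.4, 1.9, 2.2, 2.5, 1.5, 0.6, 0.1, 0.0, 0.4, 0.7, 1.0, 1.1, 1.1, 0.9, 0.6, 0.4, 0.3, 0.0, -0.4, -0.6]]
nohull [ 0.7201  0.0304  0.3141  0.3971 -0.0623  0.012 ] lens [[0.6569 0.0098 0.2322]] focus [[ 0.5692 -0.0186  0.1935]]
[[0.2, -0.5, -0.5, -0.1, 0.6, 0.0, -0.4, 0.2, -0.1, 0.2], [0.2, 0.1], [-0.4, 0.1], [0.7, 1.2, 1.7, 2.1, 2.7, 3.3, 3.6, 3.6, 2.5, 1.4, 0.7, 0.5, 0.6, 0.5, 0.4, 0.1, -0.1, -0.2, -0.3, -0.4, -0.2, -0.1, -0.0, 0.3]]
hull [ 0.7233  0.0309  0.3285  0.2246 -0.0653  0.0011] lens [[0.6569 0.0082 0.244 ]] focus [[ 0.5646 -0.0232  0.2217]]
[[-0.2, -1.4, -0.1, -0.1, 0.9, -0.4, -0.6, 0.4, 0.6, -0.0], [0.4, -1.0], [-0.2, -2.6], [-0.7, -0.4, 0.0, 0.5, 1.1, 1.6, 2.0, 2.2, 1.4, 0.5, -0.0, -0.0, 0.4, 0.7, 1.1, 1.3, 1.3, 1.1, 0.9, 0.6, 0.5, 0.1, -0.4, -0.6]]
```

```bash
for t in 75 90; do sed "s/>115/>$t/" fitcam.py > fc.py; echo T $t; python3 fc.py; done
```

```text
T 75
[295.4375 158.5625] [310.4375 175.5625]
all [ 0.7205  0.0304  0.3154  0.3831 -0.0627  0.0133] lens [[0.6571 0.0097 0.2331]] focus [[ 0.5689 -0.0191  0.1957]]
[[0.2, -0.6, -0.5, -0.1, 0.6, 0.0, -0.5, 0.2, 0.1, 0.1], [0.2, -0.1], [-0.3, -0.1], [-0.0, -0.0, 0.1, 0.1, -0.0, 0.1, 0.2, 0.0, 0.0, -0.1, 0.1, 0.3, 0.4, 0.3, 0.2, 0.0, -0.1, -0.1, -0.1, -0.1, 0.0, 0.0, 0.1, 0.0]]
nohull [ 0.7201  0.0304  0.3141  0.3971 -0.0623  0.012 ] lens [[0.6569 0.0098 0.2322]] focus [[ 0.5692 -0.0186  0.1935]]
[[0.2, -0.5, -0.5, -0.1, 0.6, 0.0, -0.4, 0.2, -0.1, 0.2], [0.2, 0.1], [-0.4, 0.1], [-0.2, -0.1, 0.0, 0.1, 0.1, 0.3, 0.3, 0.1, 0.1, -0.0, 0.1, 0.3, 0.4, 0.3, 0.2, -0.1, -0.2, -0.3, -0.4, -0.5, -0.3, -0.3, -0.2, -0.2]]
hull [ 0.7204  0.0304  0.3148  0.382  -0.0626  0.0134] lens [[0.6569 0.0097 0.2332]] focus [[ 0.5687 -0.019   0.1959]]
[[0.2, -0.6, -0.5, -0.1, 0.6, 0.0, -0.4, 0.2, 0.0, 0.1], [0.2, -0.0], [-0.3, -0.1], [-0.0, -0.0, 0.1, 0.1, -0.1, 0.1, 0.2, 0.0, 0.0, -0.1, 0.1, 0.3, 0.4, 0.3, 0.3, 0.1, -0.1, -0.1, -0.1, -0.1, 0.1, 0.0, 0.1, 0.0]]
T 90
[295.5625 158.6875] [310.4375 175.3125]
all [ 0
[... 294 characters left out ...]
.1, -0.1, 0.0, 0.1, 0.1, 0.0]]
nohull [ 0.7201  0.0304  0.3141  0.3971 -0.0623  0.012 ] lens [[0.6569 0.0098 0.2322]] focus [[ 0.5692 -0.0186  0.1935]]
[[0.2, -0.5, -0.5, -0.1, 0.6, 0.0, -0.4, 0.2, -0.1, 0.2], [0.2, 0.1], [-0.4, 0.1], [-0.2, -0.1, 0.1, 0.2, 0.2, 0.4, 0.4, 0.2, 0.2, 0.1, 0.2, 0.4, 0.5, 0.4, 0.3, -0.0, -0.2, -0.3, -0.4, -0.4, -0.3, -0.2, -0.1, -0.2]]
hull [ 0.7207  0.0304  0.3156  0.3776 -0.0628  0.0126] lens [[0.657  0.0097 0.2335]] focus [[ 0.5687 -0.0192  0.1966]]
[[0.2, -0.6, -0.5, -0.1, 0.6, -0.0, -0.5, 0.2, 0.1, 0.1], [0.2, -0.1], [-0.3, -0.2], [-0.1, -0.1, 0.1, 0.1, 0.0, 0.2, 0.3, 0.1, 0.1, -0.0, 0.1, 0.3, 0.4, 0.4, 0.3, 0.1, -0.0, -0.0, -0.1, -0.1, 0.1, 0.1, 0.1, 0.0]]
```

```bash
cat > fin.py <<'E'
from h import *
yaw,t=.315,.385; foc=np.array([.5690,-.0190,.1955]); L=.0165
ax=np.array([np.cos(t)*np.cos(yaw),np.cos(t)*np.sin(yaw),np.sin(t)]) # to lens
q,z=quat(yaw,np.pi/2-t,1)
T=foc-L*z
E
python3 - <<'E'
from rig import env,monitor,viewer
from fin import *
import pickle
env.move_l([.47,-.17,.27],quat(-.1,np.pi/2,1)[0],vel=.2)
pre=T-.07*ax; pre[2]+=.03
env.goto(pre,q); env.move_l(T,q,vel=.06); env.dwell(.5)
st=monitor.get_state(); print((st["position"]-T)*1e3,R.from_quat(np.roll(st["tcp_rot"],-1)).as_matrix()[:,2]-z,st["gripper_width"]*85,st["time"])
S={n:viewer.snapshot(n) for n in("top","side")}; pickle.dump(S,open("s3.pkl","wb"))
out=[]
y=np.array([-np.sin(yaw),np.cos(yaw),0]); c=-z
for k,b in(("top",(215,145,65,60)),("side",(255,140,65,60))):
    im=crop(S[k]["frame"],*b,6)
    box=lambda h:[foc+(h-.018)*c+.0065*(i*ax+j*y) for i,j in((1,1),(1,-1),(-1,-1),(-1,1),(1,1))]
    for cu in(box(0),box(.051),box(.045),[foc,foc+.1*ax],[box(0)[2],box(.051)[2]]):
        cv2.polylines(im,[np.int32((project(S[k],cu)-b[:2]+.5)*6)],False,(0,255,0),1)
    out.append(im)
montage(out,"pics/z.png")
E
```

```text
[-0.03539458 -0.02366086  0.01707879] [1.71223085e-05 1.12208920e-05 8.00592671e-06] 11.316139760904557 21.6833
```

View pics/z.png

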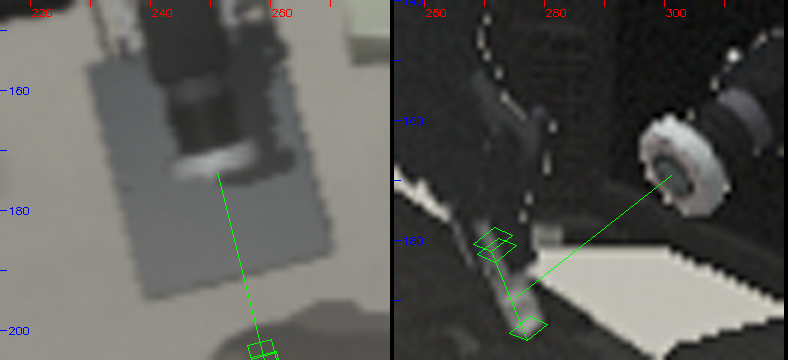

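Run:
```python
from fin import *
import pickle
S=pickle.load(open("s3.pkl","rb"))["side"]
g=cv2.cvtColor(S["frame"],cv2.COLOR_RGB2GRAY); print("cols",268,"-",284)
for r in range(183,199): print(r,g[r,268:285])
y=np.array([-np.sin(yaw),np.cos(yaw),0]); c=-z
for h in(0,.01,.018):
    P=project(S,[foc+(h-.018)*c+.0065*(i*ax+j*y) for i in(1,-1) for j in(1,-1)]); print(h,P.round(1).tolist())
```

```text
cols 268 - 284
183 [ 53  62  86  96 106  55  38  45  37  47  91 183 191 189 189 189 190]
184 [ 60  50  91  79 101  85  36  40  49 114 162 194 191 189 189 189 189]
185 [ 49  42  98  62  95 100  58  70  84 143 181 195 191 190 189 189 189]
186 [ 44  46  53  82  91  98  91 101 103  93 100 174 197 192 190 189 190]
187 [ 47  51  41  84 102 100  98 111 108  75  33  59 173 179 194 192 189]
188 [ 46  49  48  57 106 105 123 138 129 107  43  37  38 105 174 184 193]
189 [ 48  44  43  44 100 126 153 149 140 125  79  41  40  38  64 139 178]
190 [ 45  48  42  43  85 133 139 137 115 117 102  48  42  45  45  40 104]
191 [ 47  50  49  46  50 103 110 115 116 118 111  61  46  44  48  41  41]
192 [ 46  49  48  50  38  83 115 114 126 141 133  89  41  45  45  48  48]
193 [ 47  47  53  49  49  55 106 129 150 162 149 104  41  45  43  44  44]
194 [ 45  48  48  51  46  46  84 139 157 154 120  69  44  49  47  43  44]
195 [ 45  47  45  51  48  47  58  93 125 117  54  40  48  50  52  47  44]
196 [57 44 46 44 47 43 44 47 55 61 44 46 46 49 51 51 51]
197 [74 55 49 47 54 49 45 46 47 49 50 54 43 48 47 50 50]
198 [65 53 50 54 55 52 48 48 50 52 49 54 52 48 46 47 49]
0 [[277.2, 192.3], [280.2, 193.6], [273.8, 195.0], [276.7, 196.3]]
0.01 [[276.0, 189.4], [279.0, 190.7], [272.6, 192.2], [275.6, 193.5]]
0.018 [[275.1, 187.1], [278.1, 188.4], [271.7, 189.9], [274.6, 191.1]]
```

Run:
```python
from rig import env,monitor,workorder
from fin import *
env.move_l(T+.0008*z+.0004*ax,q,vel=.02); env.dwell(.8)
st=monitor.get_state(); print(np.abs(st["qd"]).max(),st["grasp_force"],st["time"])
print(workorder.hand_in())
```

```text
0.0025099776488324154 59.27233027294278 22.8333
the job is handed in; nothing more can be done
None
```

I folded the lid back to its stop, lifted the capped cuvette from the left well and handed the job in at 22.8 s, still holding its window at the camera focus; the pose comes from my image fits, good to roughly 1–2 mm.

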